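# Count to the third gap and push the jar lid in to dry

### The job

The brass-coloured jar lid is to dry in the third of the four gaps at the front of the drying rack, counting from the end that carries the red clip. Count with a fingertip from that end, touching the slate-blue pads on the rail behind the first, the second and the third gap in turn; then gently push the lid along the worktop into that third gap until it meets the rail. Do not pick the lid up or tip it, and leave the jar, the beaker and the spoon where they are.

Things in the scene. Friction and masses are not known exactly. Their poses are not given: they have to be found in the camera images.
- rack: Off-white plastic drying rack, fixed on the olive-green worktop (z = 0), 350 mm wide, 265 mm deep. Origin: on the worktop, middle of the front rail's front face; +x from the gaps' mouths to the back, +y along the rail. Rail 16 mm deep, 45 mm high. Two yellow plates and a navy divided one, up to 170 mm high, stand fixed in its angled slots from 85 mm behind that face backwards.
- gap_a (a point): Gap a, the one at the rack's +y end. Point on the worktop in its middle, 27 mm out from the rail: the lid's origin when fully home. Axes as the rack's. Gaps are 66 mm wide, 74 mm apart centre to centre, open to the front (-x) and above, floored by the bare worktop; the fins between are 8 mm thick, 24 mm high and reach 44 mm out from the rail, ends rounded.
- gap_b (a point): Gap b, next to gap a. Point on the worktop in its middle, 27 mm out from the rail: the lid's origin when fully home. Axes as the rack's. Gaps are 66 mm wide, 74 mm apart centre to centre, open to the front (-x) and above, floored by the bare worktop; the fins between are 8 mm thick, 24 mm high and reach 44 mm out from the rail, ends rounded.
- gap_c (a point): Gap c, between gaps b and d. Point on the worktop in its middle, 27 mm out from the rail: the lid's origin when fully home. Axes as the rack's. Gaps are 66 mm wide, 74 mm apart centre to centre, open to the front (-x) and above, floored by the bare worktop; the fins between are 8 mm thick, 24 mm high and reach 44 mm out from the rail, ends rounded.
- gap_d (a point): Gap d, the one at the rack's -y end. Point on the worktop in its middle, 27 mm out from the rail: the lid's origin when fully home. Axes as the rack's. Gaps are 66 mm wide, 74 mm apart centre to centre, open to the front (-x) and above, floored by the bare worktop; the fins between are 8 mm thick, 24 mm high and reach 44 mm out from the rail, ends rounded.
- pad_a: Slate-blue strip along the rail's top behind gap a; 16 mm deep (rack x), 52 mm long (rack y), 10 mm high. Origin at the middle of its underside, 35 mm above the worktop; its upper face is flush with the rail's top, 45 mm above the worktop. Fixed and rigid. Axes as the rack's.
- pad_b: Slate-blue strip along the rail's top behind gap b; 16 mm deep (rack x), 52 mm long (rack y), 10 mm high. Origin at the middle of its underside, 35 mm above the worktop; its upper face is flush with the rail's top, 45 mm above the worktop. Fixed and rigid. Axes as the rack's.
- pad_c: Slate-blue strip along the rail's top behind gap c; 16 mm deep (rack x), 52 mm long (rack y), 10 mm high. Origin at the middle of its underside, 35 mm above the worktop; its upper face is flush with the rail's top, 45 mm above the worktop. Fixed and rigid. Axes as the rack's.
- pad_d: Slate-blue strip along the rail's top behind gap d; 16 mm deep (rack x), 52 mm long (rack y), 10 mm high. Origin at the middle of its underside, 35 mm above the worktop; its upper face is flush with the rail's top, 45 mm above the worktop. Fixed and rigid. Axes as the rack's.
- red_clip: Red plastic clip, 22 x 14 mm and 12 mm high, fixed on the rail's top at one end of the rack, 166 mm from its middle: at the +y or the -y end. The gap nearest to it is the first. Origin at the rail's top, 45 mm above the worktop.
- white_clip: The like clip in white at the other end of the rail.
- lid: Brass-coloured screw-top jar lid, a closed disc 54 mm in diameter and 20 mm high, about 40 g, loose, lying flat on the worktop in front of the gaps. Origin at the centre of its underside. It slides with ordinary friction (below 1 N).
- jar: Open glass jar, 76 mm in diameter, 118 mm high, beside one end of the rack. Origin at the centre of its underside. Loose; leave it alone.
- beaker: Sea-green toddler beaker, 68 mm across the rim, 85 mm high, beside the other end of the rack. Origin at the centre of its underside. Loose; leave it alone.
- spoon: Grey silicone spoon, 200 mm long, lying flat on the worktop beyond the rack's +y end, roughly along x. Origin at its underside, near mid-length. Loose; leave it alone.

How it is judged:
By the outcome, as a careful person would: the job done as asked, in the order asked, and still so for the second after the job is handed in, with the robot touching nothing.
It also fails if it takes over 67 s, if anything falls off the work surface, if the arm or the gripper's body presses on something with over 40 N, if the wrist force passes 120 N, or if a joint passes its speed limit or range.

### The arm

A 6-joint arm with a two-finger parallel gripper is mounted at the origin on the work surface. World frame = base frame: x ahead of the robot, y to its left, z up, the work surface at z = 0. Lengths are in m, angles in rad, forces in N, time in s.
With the tool pointing down it reaches from about 0.4 to 0.825 m from the base axis. Payload 7 kg.
Tool frame: the origin (TCP) lies midway between the tips of the shut fingers; the grasp point (between the pads) lies 19 mm behind it; z points along the fingers, x is the direction in which the jaws open and shut, and the axes are right-handed (so a half turn about z gives the same grasp; the last joint's range is limited). The gripper opens to 88 mm and grips with 3 to 60 N. Pads are 19 mm wide; open, the fingers measure 130 mm over their backs; the gripper's body (78 mm by 193 mm) begins 47 mm behind the grasp point.
Start: joints at [1.637, 0.359, 0.012, 0, -1.224, -0.288], TCP at [0.149, 0.658, 0.227] pointing down, gripper open.
Joint ranges: [-3.07, 3.07], [-1.43, 2.12], [-1.02, 1.25], [-3.03, 1.67], [-3.05, -0], [-3.03, 3.03]. Speed limits (rad/s): [2.39, 2.39, 3.01, 3.14, 3.14, 3.14].

### API

Orientations are given as [roll, pitch, yaw] about the fixed x, y, z axes, in that order (R = Rz(yaw) Ry(pitch) Rx(roll)).
In Python, from station import arm, viewer, ticket gives the robot as it stands. The module is installed in compiled form; this text tells all that it offers.
- The arm moves only by the tool step_arm, never from a script. Its argument "targets" is a list of rows, each a list of 3 entries, a list of its own where there are three numbers: the shift along the tool's x, y, z in m, then the turn, a rotation vector about the tool's x, y, z in degrees, then the opening, from -1 (shut) to 1 (fully open), so that 0 is half open. A call has exactly 8 rows; each row shifts and turns the commanded pose from where the row before left it, along the tool's axes as they then stand; what a row does not reach is not made up. A row lasts 1/10 s, in which the tool goes at most 50 mm and 8.59 degrees, less where a joint would pass 70% of its speed; a pose out of reach is approached as far as the arm can. A call is refused whole if a number of a shift passes 0.05 or a number of a turn 8.59, either way. A call with a gripper value outside its range is refused whole. The fingers move at their own pace and stop on an object; "grip_force" is the grip in N (left out, the last holds). Time passes only in rows, so rows that do not move let the fingers close, or fill a call up. It gives the time, the measured TCP pose, the force and the opening at its end, in the units of the state.
- arm.get_state(): the state, without advancing time (a new reading comes with each control period).
- viewer.grab_frame(name): name is "side" or "top"; returns (picture, depth): 480x640x3 uint8, red, green, blue; 480x640 float32, m along the optical axis (not along the pixel's ray), 0 where there is no reading.
- viewer.calibration(name): a dict with "fov_y" (degrees; the focal length in pixels is half the picture's height over the tangent of half this angle, whatever the lens; pixels are square), "cx", "cy" (the principal point, pixels), "world_to_cam" (4x4, takes a point from world to camera coordinates). Camera axes: x right, y up, looking along -z (the intrinsics and any distortion apply to the point x, -y, -z); pixel columns grow to the right and rows downward; lengths in m; the calibration is good to about 2 mm. A picture is of the moment at which its call begins. calibration takes no time and is no camera call.
- ticket.job_done(): hands the job in, once; it reports no verdict.
The state is a dict: "t": time; "q": joint angles; "qd": joint speeds; "joint_efforts": joint torques, N m; "eef_pos": TCP position; "ee_rot": TCP orientation; "force": force on the tool from outside, world axes, zero at the start; "moment": the same for the moment, N m; "width": finger opening in m.
Only numpy, scipy, OpenCV 4.12 (cv2) and the standard library are available. Lean on these libraries where they do the work, as an engineer would, in place of code of your own. Each camera call takes 0.05 s, during which the arm holds its last target.

## Working session

There is one attempt and no reset: what is moved stays moved. The work goes in short steps, Python scripts to look and compute and a tool call to move; the robot and the scene stay as the last step left them, time stands still between calls to the robot, and variables do not carry over. Pictures are saved under pics/ and viewed, and the job is handed in when it is done.

Besides the shell and the picture viewer there is one more tool, called after "Emit:" as name(argument=value, ...) on one line, values as JSON. step_arm: Moves the arm, as the interface text tells. Its arguments: {"type":"object","properties":{"targets":{"type":"array"},"grip_force":{"type":"number"}},"required":["targets"]}

```bash
mkdir -p pics
python3 - <<'E'
from station import arm, viewer
import cv2, numpy as np
s=arm.get_state(); print({k:np.round(v,3) for k,v in s.items()})
for n in("top","side"):
    p,d=viewer.grab_frame(n); c=viewer.calibration(n)
    print(n,c,(d>0).mean()); cv2.imwrite(f"pics/{n}0.png",p[:,:,::-1]); np.savez(f"{n}0.npz",p=p,d=d)
E
```

```text
{'t': np.float64(0.0), 'q': array([ 1.637,  0.359,  0.011, -0.   , -1.224, -0.288]), 'qd': array([ 0.001, -0.001, -0.   , -0.002,  0.   , -0.001]), 'joint_efforts': array([ 3.0000e-03, -5.8273e+01,  2.9305e+01,  6.9970e+00,  7.0000e-03,
       -0.0000e+00]), 'eef_pos': array([0.148, 0.658, 0.226]), 'ee_rot': array([-3.141e+00, -2.000e-03, -1.793e+00]), 'force': array([-0.728,  0.162,  0.108]), 'moment': array([ 0.017, -0.038,  0.038]), 'width': np.float64(0.087)}
top {'fov_y': 57.40690207376859, 'cx': 319.8090310420323, 'cy': 248.06992355497414, 'world_to_cam': array([[-0.01264355, -0.99932663,  0.03444453,  0.08132724],
       [ 0.99792479, -0.01043577,  0.063539  , -0.62315009],
       [-0.06313676,  0.03517641,  0.99738476, -0.92311612],
       [ 0.        ,  0.        ,  0.        ,  1.        ]])} 0.9960872395833333
side {'fov_y': 48.65298822820533, 'cx': 316.91027617025657, 'cy': 236.17459391320054, 'world_to_cam': array([[ 0.71874391, -0.69501577, -0.01898081, -0.39585001],
       [ 0.46287776,  0.45795345,  0.75896167, -0.37247066],
       [-0.518798  , -0.55428487,  0.6508586 , -0.69681977],
       [ 0.        ,  0.        ,  0.        ,  1.        ]])} 0.99607421875
```

View pics/top0.png

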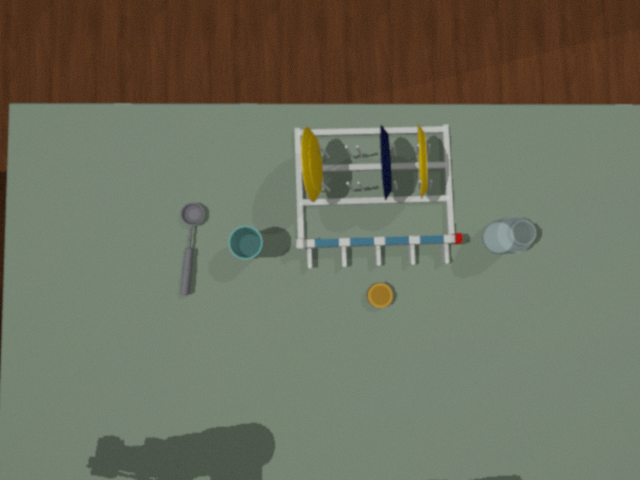

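View pics/side0.png

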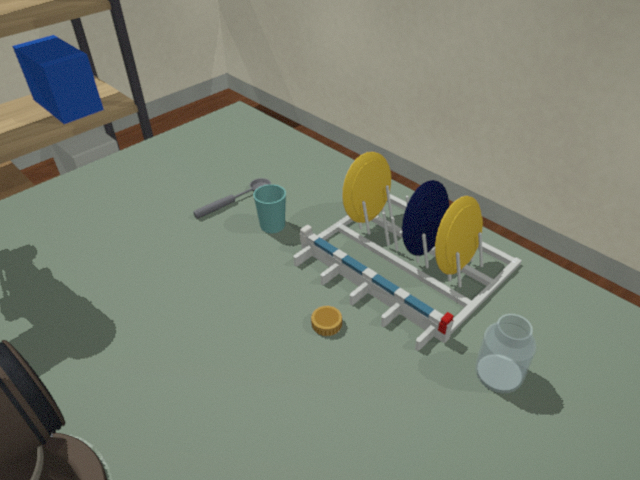

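The red clip is at the right end of the rail (px 459,239 in top), which is the -y end. The gaps therefore count d, c, b, so the third is b. The lid is at px (380,295). The jar stands near the red end and the beaker near the other. Next I'll measure.

```bash
cat > h.py <<'E'
import numpy as np, cv2
from station import viewer
def cam(n):
    c=viewer.calibration(n); f=240/np.tan(np.radians(c["fov_y"]/2)); return f,c["cx"],c["cy"],np.array(c["world_to_cam"])
def ray(n,u,v,z):
    f,cx,cy,T=cam(n); R=T[:3,:3]; o=-R.T@T[:3,3]
    d=R.T@np.array([(u-cx)/f,-(v-cy)/f,-1.]); return o+d*(z-o[2])/d[2]
def proj(n,P):
    f,cx,cy,T=cam(n); p=T[:3,:3]@P+T[:3,3]; return np.array([cx+f*p[0]/-p[2], cy-f*p[1]/-p[2]])
def dep(n,u,v,d):
    f,cx,cy,T=cam(n); p=np.array([(u-cx)/f*d,-(v-cy)/f*d,-d]); return T[:3,:3].T@(p-T[:3,3])
def blobs(p,lo,hi,amin=15):
    m=cv2.inRange(cv2.cvtColor(p,cv2.COLOR_RGB2HSV),lo,hi)
    k,l,s,c=cv2.connectedComponentsWithStats(m)
    return m,l,[(i,s[i],c[i]) for i in range(1,k) if s[i][4]>=amin]
E
python3 - <<'E'
from h import *
np.set_printoptions(precision=4,suppress=True)
for n in("top","side"):
    z=np.load(n+"0.npz"); p,d=z["p"],z["d"]
    for name,lo,hi,h in(("pad",(95,120,60),(112,255,220),.045),("red",(0,170,80),(6,255,255),.057),("lid",(10,120,60),(20,255,255),.02),("beaker",(80,80,40),(94,255,220),.085)):
        m,l,b=blobs(p,lo,hi)
        for i,s,c in b:
            mm=(l==i)&(d>0); v,u=np.nonzero(mm)
            print(n,name,s,c.round(1),"ray",ray(n,*c,h),"dep",np.median([dep(n,a,bb,d[bb,a]) for a,bb in zip(u,v)],axis=0))
E
```

```text
top pad [421 236  22   7 108] [431.6 239.1] ray [ 0.6389 -0.161   0.045 ] dep [ 0.6391 -0.1614  0.0442]
top pad [352 239  21   6 113] [361.5 241.3] ray [ 0.6357 -0.0126  0.045 ] dep [ 0.6362 -0.0115  0.0443]
top pad [387 238  21   6 113] [396.7 240.2] ray [ 0.6372 -0.0868  0.045 ] dep [ 0.6376 -0.086   0.0446]
top pad [316 240  22   6 118] [326.6 242.5] ray [0.6338 0.0607 0.045 ] dep [0.6345 0.06   0.0441]
top red [456 234   6   9  53] [458.5 237.9] ray [ 0.6398 -0.2141  0.057 ] dep [ 0.6398 -0.2145  0.056 ]Traceback (most recent call last):
  File "<stdin>", line 9, in <module>
  File "h.py", line 11, in dep
    f,cx,cy,T=cam(n); p=np.array([(u-cx)/f*d,-(v-cy)/f*d,-d]); return T[:3,:3].T@(p-T[:3,3])
              ~~~^^^
  File "h.py", line 4, in cam
    c=viewer.calibration(n); f=240/np.tan(np.radians(c["fov_y"]/2)); return f,c["cx"],c["cy"],np.array(c["world_to_cam"])
ValueError: time passes only in moves, steps and waits
```

```bash
sed -i 's/^def cam(n):/import functools\n@functools.lru_cache(None)\ndef cam(n):/' h.py
python3 - <<'E'
from h import *
np.set_printoptions(precision=4,suppress=True)
for n in("top","side"):
    z=np.load(n+"0.npz"); p,d=z["p"],z["d"]
    for name,lo,hi,h in(("pad",(95,120,60),(112,255,220),.045),("red",(0,170,80),(6,255,255),.057),("lid",(10,120,60),(20,255,255),.02),("beaker",(80,80,40),(94,255,220),.085)):
        m,l,b=blobs(p,lo,hi)
        for i,s,c in b:
            mm=(l==i)&(d>0); v,u=np.nonzero(mm)
            P=np.array([dep(n,a,bb,d[bb,a]) for a,bb in zip(u,v)])
            print(n,name,s,c.round(1),"ray",ray(n,*c,h),"dep",np.median(P,axis=0), "rng",np.percentile(P,3,axis=0),np.percentile(P,97,axis=0))
# jar from top depth / side: points above table near the jar
z=np.load("top0.npz");d=z["d"]
for v in range(215,258,6): print(v,[tuple((dep("top",u,v,d[v,u])*1000).round().astype(int)) for u in range(480,542,10)])
E
```

```text
top pad [421 236  22   7 108] [431.6 239.1] ray [ 0.6389 -0.161   0.045 ] dep [ 0.6391 -0.1614  0.0442] rng [ 0.6345 -0.1822  0.0405] [ 0.6436 -0.1405  0.047 ]
top pad [352 239  21   6 113] [361.5 241.3] ray [ 0.6357 -0.0126  0.045 ] dep [ 0.6362 -0.0115  0.0443] rng [ 0.6301 -0.0348  0.0416] [0.6407 0.0071 0.0476]
top pad [387 238  21   6 113] [396.7 240.2] ray [ 0.6372 -0.0868  0.045 ] dep [ 0.6376 -0.086   0.0446] rng [ 0.6315 -0.1087  0.0416] [ 0.6421 -0.0666  0.047 ]
top pad [316 240  22   6 118] [326.6 242.5] ray [0.6338 0.0607 0.045 ] dep [0.6345 0.06   0.0441] rng [0.6286 0.0391 0.0415] [0.6393 0.0808 0.047 ]
top red [456 234   6   9  53] [458.5 237.9] ray [ 0.6398 -0.2141  0.057 ] dep [ 0.6398 -0.2145  0.056 ] rng [ 0.6313 -0.2203  0.053 ] [ 0.6481 -0.2091  0.0589]
top lid [    0     0   640   172 65665] [317.8  51.7] ray [1.0583 0.0732 0.02  ] dep [ 1.4646  0.0448 -0.7497] rng [ 1.2639 -1.2024 -0.7576] [ 1.6684  1.2365 -0.7419]
top lid [371 286  20  19 172] [379.8 294.5] ray [ 0.5231 -0.053   0.02  ] dep [ 0.5221 -0.0524  0.0195] rng [ 0.5069 -0.0706  0.0159] [ 0.5392 -0.03
[... 4518 characters left out ...]
27), np.int64(-419), np.int64(-3))]
251 [(np.int64(615), np.int64(-283), np.int64(-3)), (np.int64(614), np.int64(-297), np.int64(17)), (np.int64(612), np.int64(-301), np.int64(57)), (np.int64(610), np.int64(-308), np.int64(86)), (np.int64(610), np.int64(-330), np.int64(85)), (np.int64(614), np.int64(-395), np.int64(-1)), (np.int64(613), np.int64(-416), np.int64(3))]
257 [(np.int64(602), np.int64(-282), np.int64(-1)), (np.int64(601), np.int64(-304), np.int64(0)), (np.int64(601), np.int64(-327), np.int64(-2)), (np.int64(601), np.int64(-350), np.int64(-2)), (np.int64(601), np.int64(-372), np.int64(-1)), (np.int64(600), np.int64(-393), np.int64(3)), (np.int64(600), np.int64(-417), np.int64(-1))]
```

Run:
```python
from h import *
np.set_printoptions(precision=4,suppress=True)
for n,(u0,u1,v0,v1) in(("top",(355,405,270,320)),("side",(300,355,295,345))):
    d=np.load(n+"0.npz")["d"]
    P=np.array([dep(n,u,v,d[v,u]) for u in range(u0,u1) for v in range(v0,v1)])
    P=P[(abs(P[:,0]-.522)<.05)&(abs(P[:,1]+.055)<.05)]
    t=P[(P[:,2]>.013)]; 
    (c,r)=cv2.minEnclosingCircle((t[:,:2]*1000).astype(np.float32)); print(n,len(t),c,r,t[:,2].mean(),t[:,:2].mean(0),np.percentile(t,[2,98],axis=0))
```

```text
top 497 (520.8116455078125, -52.19247055053711) 27.03980255126953 0.019191817452763875 [ 0.5211 -0.052 ] [[ 0.4966 -0.0755  0.015 ]
 [ 0.5454 -0.0279  0.0227]]
side 648 (520.6282348632812, -54.14151382446289) 28.02182960510254 0.019517991958379596 [ 0.5189 -0.0561] [[ 0.4952 -0.0799  0.0139]
 [ 0.5444 -0.0306  0.0224]]
```

Emit:
step_arm(targets=[[[0,0,0],[0,0,-7],-1],[[0,0,0],[0,0,-6.9],-1],[[0.041,-0.0236,0],[0,0,0],-1],[[0.041,-0.0236,0],[0,0,0],-1],[[0.041,-0.0236,0],[0,0,0],-1],[[0.041,-0.0236,0],[0,0,0],-1],[[0.041,-0.0236,0],[0,0,0],-1],[[0.041,-0.0236,0],[0,0,0],-1]])

```text
t: 0.9
eef_pos: [0.2957, 0.4134, 0.2264]
ee_rot: [3.141, -0.0, -1.55]
force: [-0.1, 0.4, 0.4]
width: 0.029
```

Emit:
step_arm(targets=[[[0.041,-0.0236,0],[0,0,0],-1],[[0.041,-0.0236,0],[0,0,0],-1],[[0.041,-0.0236,0],[0,0,0],-1],[[0.041,-0.0236,0],[0,0,0],-1],[[0.041,-0.0236,0],[0,0,0],-1],[[0.041,-0.0236,0],[0,0,0],-1],[[0.041,-0.0236,0],[0,0,0],-1],[[0.041,-0.0236,0],[0,0,0],-1]])

```text
t: 1.7
eef_pos: [0.4913, 0.0896, 0.2266]
ee_rot: [-3.141, 0.0, -1.55]
force: [0.9, 1.0, 0.6]
width: 0.0004
```

Emit:
step_arm(targets=[[[0.041,-0.0236,0],[0,0,0],-1],[[0.041,-0.0236,0],[0,0,0],-1],[[0.041,-0.0236,0],[0,0,0],-1],[[0.041,-0.0236,0],[0,0,0],-1],[[0.041,-0.0236,0],[0,0,0],-1],[[0.03,-0.015,0],[0,0,0],-1],[[0,0,0],[0,0,0],-1],[[0,0,0],[0,0,0],-1]])

```text
t: 2.5
eef_pos: [0.6283, -0.1416, 0.2254]
ee_rot: [3.14, 0.0, -1.552]
force: [-0.5, -0.1, -0.0]
width: 0.0005
```

Emit:
step_arm(targets=[[[0.02,-0.009,0],[0,0,0],-1],[[0,0,0.03],[0,0,0],-1],[[0,0,0.03],[0,0,0],-1],[[0,0,0.03],[0,0,0],-1],[[0,0,0.03],[0,0,0],-1],[[0,0,0.02],[0,0,0],-1],[[0,0,0.01],[0,0,0],-1],[[0,0,0],[0,0,0],-1]])

```text
t: 3.3
eef_pos: [0.6371, -0.1596, 0.0755]
ee_rot: [3.139, 0.0, -1.549]
force: [0.7, -0.1, -0.1]
width: 0.0003
```

Run:
```python
from h import *
from station import arm
for n in("side","top"):
    p,d=viewer.grab_frame(n)
    c=(400,200,640,380) if n=="side" else (340,150,580,330)
    cv2.imwrite(f"pics/{n}1.png",cv2.resize(p[c[1]:c[3],c[0]:c[2],::-1],None,fx=3,fy=3,interpolation=2))
print(arm.get_state()["eef_pos"])
```

```text
[ 0.63867197 -0.16012023  0.07770299]
```

View pics/side1.png

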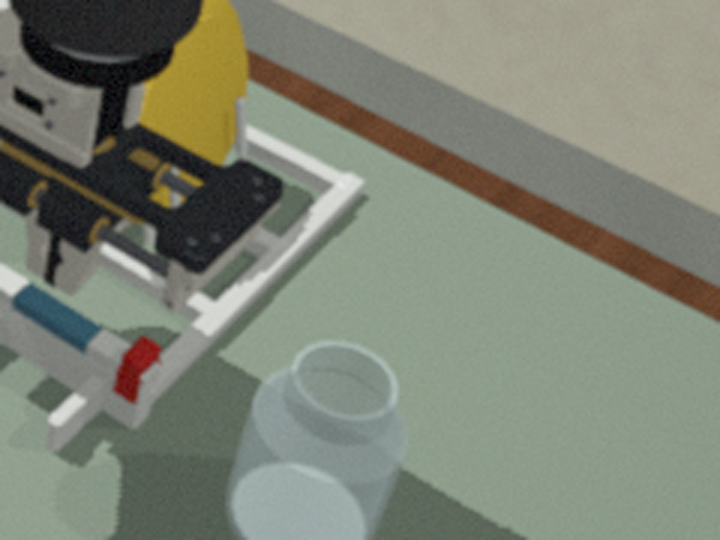

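View pics/top1.png

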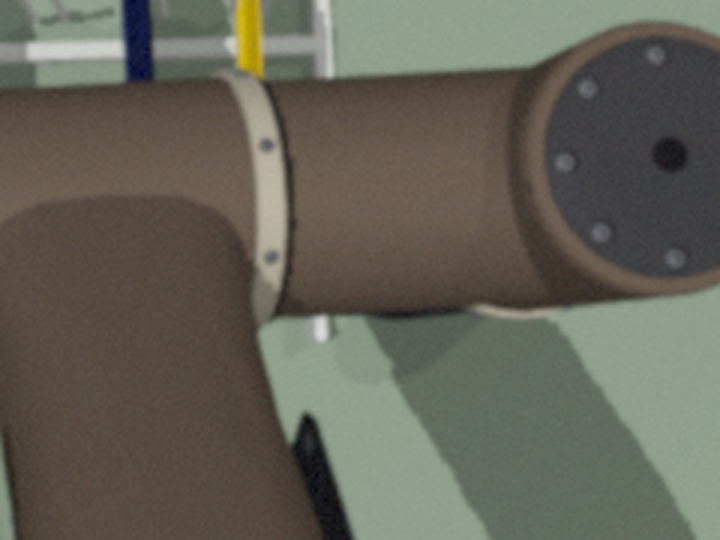

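Run:
```python
from h import *
for n in("side","top"):print(proj(n,np.array([.6385,-.1603,.0767])), proj("side",np.array([.6377,-.1613,.045])))
```

```text
[420.20016223 291.16806591] [418.38729213 304.51407353]
[435.74299577 237.96819806] [418.38729213 304.51407353]
```

Emit:
step_arm(targets=[[[0,0,0.01],[0,0,0],-1],[[0,0,0.008],[0,0,0],-1],[[0,0,0.004],[0,0,0],-1],[[0,0,0.003],[0,0,0],-1],[[0,0,0.002],[0,0,0],-1],[[0,0,0.001],[0,0,0],-1],[[0,0,0],[0,0,0],-1],[[0,0,0],[0,0,0],-1]])

```text
t: 4.2
eef_pos: [0.6382, -0.1606, 0.0487]
ee_rot: [-3.141, -0.0, -1.55]
force: [0.1, 1.5, -0.3]
width: 0.0004
```

Emit:
step_arm(targets=[[[0,0,0.001],[0,0,0],-1],[[0,0,0.001],[0,0,0],-1],[[0,0,0.001],[0,0,0],-1],[[0,0,0.001],[0,0,0],-1],[[0,0,0.0005],[0,0,0],-1],[[0,0,0],[0,0,0],-1],[[0,0,0],[0,0,0],-1],[[0,0,0],[0,0,0],-1]])

```text
t: 5.0
eef_pos: [0.6381, -0.1606, 0.0453]
ee_rot: [-3.141, -0.0, -1.55]
force: [-3.2, 1.1, 9.4]
width: 0.0003
```

Emit:
step_arm(targets=[[[0,0,-0.01],[0,0,0],-1],[[0,0,-0.01],[0,0,0],-1],[[-0.037,0,0],[0,0,0],-1],[[-0.037,0,0],[0,0,0],-1],[[0,0,0],[0,0,0],-1],[[0,0,0.01],[0,0,0],-1],[[0,0,0.004],[0,0,0],-1],[[0,0,0],[0,0,0],-1]])

```text
t: 5.8
eef_pos: [0.6357, -0.0874, 0.0488]
ee_rot: [3.139, -0.0, -1.551]
force: [0.4, -0.3, -0.1]
width: 0.0002
```

Emit:
step_arm(targets=[[[0,0,0.002],[0,0,0],-1],[[0,0,0.001],[0,0,0],-1],[[0,0,0.001],[0,0,0],-1],[[0,0,0.001],[0,0,0],-1],[[0,0,0.001],[0,0,0],-1],[[0,0,0],[0,0,0],-1],[[0,0,0],[0,0,0],-1],[[0,0,0],[0,0,0],-1]])

```text
t: 6.6
eef_pos: [0.6366, -0.0868, 0.0453]
ee_rot: [-3.141, -0.0, -1.55]
force: [-2.8, 0.1, 8.4]
width: 0.0006
```

Pad c is touched at 8.4 N. Next is pad b.

Emit:
step_arm(targets=[[[0,0,-0.01],[0,0,0],-1],[[0,0,-0.01],[0,0,0],-1],[[-0.037,0,0],[0,0,0],-1],[[-0.037,0,0],[0,0,0],-1],[[0,0,0],[0,0,0],-1],[[0,0,0.01],[0,0,0],-1],[[0,0,0.004],[0,0,0],-1],[[0,0,0],[0,0,0],-1]])

```text
t: 7.4
eef_pos: [0.6341, -0.0135, 0.0489]
ee_rot: [3.14, -0.0, -1.551]
force: [-0.5, 0.0, 0.0]
width: 0.0003
```

Emit:
step_arm(targets=[[[0,0,0.002],[0,0,0],-1],[[0,0,0.001],[0,0,0],-1],[[0,0,0.001],[0,0,0],-1],[[0,0,0.001],[0,0,0],-1],[[0,0,0.001],[0,0,0],-1],[[0,0,0],[0,0,0],-1],[[0,0,0],[0,0,0],-1],[[0,0,0],[0,0,0],-1]])

```text
t: 8.2
eef_pos: [0.6351, -0.0129, 0.0453]
ee_rot: [-3.141, -0.0, -1.55]
force: [-3.0, -0.8, 8.2]
width: 0.0009
```

Emit:
step_arm(targets=[[[0,0,-0.02],[0,0,0],-1],[[0,0,-0.03],[0,0,0],-1],[[0,0,-0.03],[0,0,0],-1],[[0.0183,0.0362,0],[0,0,0],-1],[[0.0183,0.0362,0],[0,0,0],-1],[[0.0183,0.0362,0],[0,0,0],-0.45],[[0.0181,0.036,0],[0,0,0],-0.45],[[0,0,0],[0,0,0],-0.45]])

```text
t: 9.0
eef_pos: [0.4874, -0.0902, 0.1242]
ee_rot: [3.14, 0.001, -1.552]
force: [0.7, -0.5, 1.2]
width: 0.019
```

Emit:
step_arm(targets=[[[0,0,0],[0,0,-8],-0.45],[[0,0,0],[0,0,-8],-0.45],[[0,0,0],[0,0,-8],-0.45],[[0,0,0],[0,0,-8],-0.45],[[0,0,0],[0,0,-8],-0.45],[[0,0,0],[0,0,-8],-0.45],[[0,0,0],[0,0,-2],-0.45],[[0,0,0],[0,0,0],-0.45]])

```text
t: 9.8
eef_pos: [0.4921, -0.0885, 0.1242]
ee_rot: [-3.141, -0.0, -0.677]
force: [-0.3, -0.8, -0.2]
width: 0.0241
```

```bash
cat > look.py <<'E'
from h import *
from station import arm
import sys
np.set_printoptions(precision=4,suppress=True)
H=np.array([.5995,-.0139]);ex=np.array([.9998,.0211]);ey=np.array([-.0211,.9998])
def rk(w): w=np.array(w[:2])-H; return np.array([w@ex,w@ey])*1000
for n in("side","top"):
    p,d=viewer.grab_frame(n)
    cv2.imwrite(f"pics/{n}{sys.argv[1]}.png",p[:,:,::-1])
    P=[]
    m,l,b=blobs(p,(8,90,50),(24,255,255),10)
    for i,s,c in b:
        v,u=np.nonzero((l==i)&(d>0))
        if len(u)<10: continue
        Q=np.array([dep(n,a,bb,d[bb,a]) for a,bb in zip(u,v)])
        if abs(np.median(Q[:,2])-.018)<.008:
            (c2,r)=cv2.minEnclosingCircle((Q[Q[:,2]>.012][:,:2]*1000).astype(np.float32)); print(n,"lid",c.round(1),len(u),np.round(c2,1),round(r,1),"rack",rk(np.array(c2)/1000),"zrange",np.percentile(Q[:,2],[50,95]))
s=arm.get_state();print(s["t"],s["eef_pos"],s["ee_rot"],"rack",rk(s["eef_pos"]),s["width"],s["force"],s["q"])
E
python3 look.py 2
```

```text
side lid [326.3 320.4] 746 [520.8 -53.5] 28.2 rack [-79.4864 -37.905 ] zrange [0.0196 0.0219]
top lid [426.5 169.5] 11 [ 764.7 -126.6] 5.7 rack [ 162.8105 -116.1473] zrange [0.0118 0.1416]
top lid [379.7 294.9] 524 [521.4 -52.7] 27.0 rack [-78.9098 -37.0967] zrange [0.0192 0.022 ]
9.9 [ 0.4921 -0.0885  0.1242] [-3.1414 -0.0002 -0.6787] rack [-108.9831  -72.3668] 0.02409070434210045 [ 0.252  -0.185  -1.1665] [ 0.2157  0.1667 -0.5088  0.0001 -0.8951  2.2471]
```

View pics/side2.png

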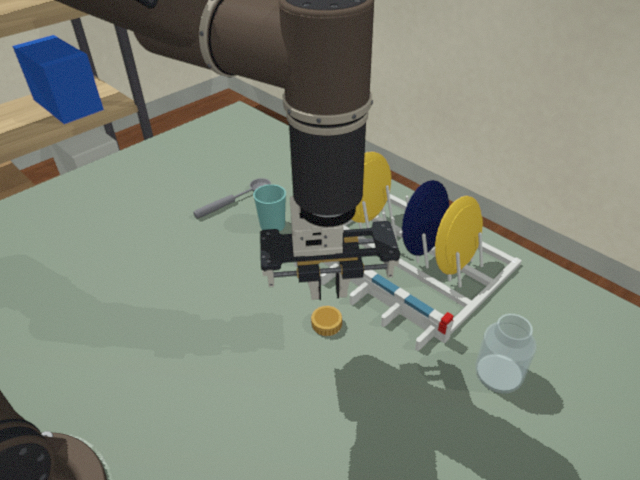

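The side view shows the gripper above and behind the lid. The lid hasn't moved, at px (326,320), and its rack coordinates agree between the two views. I'll descend.

Emit:
step_arm(targets=[[[0,0,0.03],[0,0,0],-0.45],[[0,0,0.03],[0,0,0],-0.45],[[0,0,0.025],[0,0,0],-0.45],[[0,0,0.016],[0,0,0],-0.45],[[0,0,0.008],[0,0,0],-0.45],[[0,0,0.006],[0,0,0],-0.45],[[0,0,0],[0,0,0],-0.45],[[0,0,0],[0,0,0],-0.45]])

```text
t: 10.7
eef_pos: [0.4924, -0.0885, 0.0097]
ee_rot: [-3.141, -0.001, -0.677]
force: [0.7, 0.9, 1.1]
width: 0.0243
```

```bash
python3 look.py 3; python3 -c "
import cv2;p=cv2.imread('pics/side3.png')[220:380,230:450];cv2.imwrite('pics/side3c.png',cv2.resize(p,None,fx=3.5,fy=3.5))"
```

```text
side lid [328.1 330.3] 135 [490.4 -91.6] 30.7 rack [-110.6997  -75.3917] zrange [0.0157 0.045 ]
top lid [419.  166.5] 10 [ 799.9 -144.6] 9.6 rack [ 197.6279 -134.9249] zrange [0.0206 0.0235]
top lid [379.7 294.9] 526 [521.3 -52.6] 26.9 rack [-78.9967 -37.092 ] zrange [0.0193 0.0226]
10.8 [ 0.4925 -0.0885  0.0099] [-3.1405 -0.001  -0.6773] rack [-108.5245  -72.3004] 0.023654419408262097 [-0.2559  0.2018  0.4145] [ 0.2157  0.3314 -0.6287  0.0001 -0.6092  2.2484]
```

View pics/side3c.png

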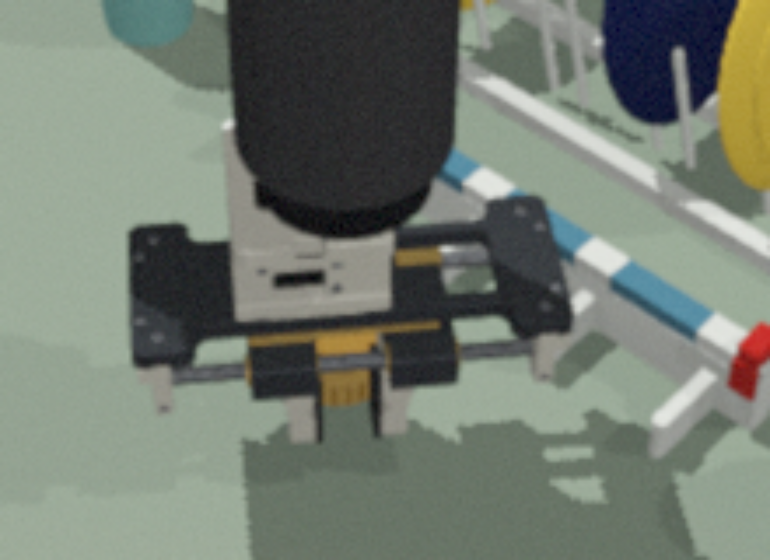

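Emit:
step_arm(targets=[[[0,-0.005,0],[0,0,0],-0.45],[[0,-0.005,0],[0,0,0],-0.45],[[0,-0.005,0],[0,0,0],-0.45],[[0,-0.005,0],[0,0,0],-0.45],[[0,-0.005,0],[0,0,0],-0.45],[[0,-0.005,0],[0,0,0],-0.45],[[0,-0.005,0],[0,0,0],-0.45],[[0,-0.002,0],[0,0,0],-0.45]])

```text
t: 11.6
eef_pos: [0.5155, -0.0593, 0.009]
ee_rot: [-3.142, -0.0, -0.677]
force: [0.0, 0.8, -0.4]
width: 0.0239
```

```bash
python3 look.py 4
```

```text
side lid [325.8 315.4] 236 [514.  -60.1] 32.7 rack [-86.4544 -44.3762] zrange [0.0196 0.0512]
top lid [425.9 150.4] 13 [ 813.7 -145. ] 25.2 rack [ 211.3959 -135.6401] zrange [0.0125 0.1436]
top lid [367.8 285.6] 381 [546.4  -7.2] 44.8 rack [-52.8988   7.7946] zrange [0.0195 0.3852]
11.7 [ 0.5153 -0.0595  0.009 ] [-3.1415 -0.     -0.677 ] rack [-85.1195 -43.7674] 0.024147355410705732 [ 0.2866  0.1012 -0.3956] [ 0.2639  0.3567 -0.5874 -0.     -0.6266  2.2007]
```

View pics/top4.png

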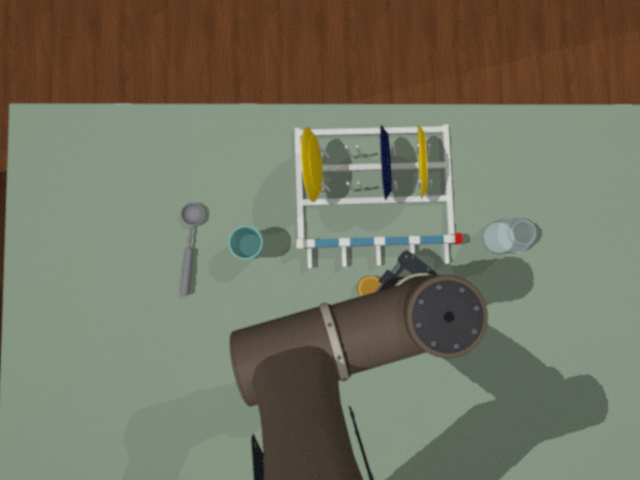

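The lid is moving diagonally and is now at px (369,287) in the top view. I'll continue for the remaining ~24 mm.

```bash
sed -i 's/Q\[Q\[:,2\]>.012\]/Q[(Q[:,2]>.012)\&(Q[:,2]<.026)]/' look.py; python3 look.py 5
```

```text
side lid [325.8 315.3] 231 [524.2 -52.5] 19.8 rack [-76.0548 -36.9661] zrange [0.0194 0.0533]
top lid [367.9 285.6] 386 [539.1 -29.9] 26.9 rack [-60.6969 -14.75  ] zrange [0.0193 0.0958]
11.8 [ 0.515  -0.0597  0.009 ] [ 3.1415  0.0001 -0.6772] rack [-85.4277 -44.014 ] 0.0240732040553281 [ 0.5279 -0.7034  0.5933] [ 0.2635  0.3565 -0.5878 -0.0001 -0.6266  2.2009]
```

Emit:
step_arm(targets=[[[0,-0.004,0],[0,0,0],-0.45],[[0,-0.004,0],[0,0,0],-0.45],[[0,-0.004,0],[0,0,0],-0.45],[[0,-0.003,0],[0,0,0],-0.45],[[0,-0.002,0],[0,0,0],-0.45],[[0,0,0],[0,0,0],-0.45],[[0,0,0],[0,0,0],-0.45],[[0,0,0],[0,0,0],-0.45]])

```text
t: 12.6
eef_pos: [0.5257, -0.0465, 0.0091]
ee_rot: [-3.142, 0.0, -0.677]
force: [-0.3, -1.2, 0.5]
width: 0.0241
```

```bash
python3 look.py 6
```

```text
side lid [324.9 307.9] 241 [539.1 -33.8] 15.1 rack [-60.8495 -18.6225] zrange [0.0196 0.0553]
top lid [361.7 279.7] 336 [551.2 -14.7] 25.8 rack [-48.3051   0.2277] zrange [0.0196 0.3906]
12.7 [ 0.5257 -0.0466  0.0091] [-3.1415 -0.0001 -0.6775] rack [-74.4417 -31.1274] 0.024011768725309402 [-0.2745 -0.4699 -0.1839] [ 0.2835  0.3679 -0.5671  0.     -0.6357  2.1806]
```

Emit:
step_arm(targets=[[[0,0.01,0],[0,0,0],-0.45],[[0,0.015,0],[0,0,0],-0.45],[[0,0,0],[0,0,8],-0.45],[[0,0,0],[0,0,8],-0.45],[[0,0,0],[0,0,8],-0.45],[[0,0,0],[0,0,8],-0.45],[[0,0,0],[0,0,8],-0.45],[[0,0,0],[0,0,8],-0.45]])

```text
t: 13.5
eef_pos: [0.509, -0.067, 0.009]
ee_rot: [3.141, 0.0, -1.522]
force: [0.8, -0.4, -0.4]
width: 0.0242
```

Emit:
step_arm(targets=[[[0,0,0],[0,0,2],-0.45],[[0,0.012,0],[0,0,0],-0.45],[[0,0,0],[0,0,0],-0.45],[[-0.025,0,0],[0,0,0],-0.45],[[-0.025,0,0],[0,0,0],-0.45],[[0,0,0],[0,0,0],-0.45],[[0,0,0],[0,0,0],-0.45],[[0,0,0],[0,0,0],-0.45]])

```text
t: 14.3
eef_pos: [0.4966, -0.0167, 0.0091]
ee_rot: [3.141, -0.0, -1.55]
force: [0.4, -0.1, -0.4]
width: 0.0242
```

```bash
python3 look.py 7
```

```text
top lid [425.9 150. ] 15 [ 828.3 -163.7] 1.9 rack [ 225.5572 -154.6229] zrange [0.0129 0.145 ]
top lid [363.3 281.2] 439 [548.2 -17.7] 26.9 rack [-51.3412  -2.7672] zrange [0.0194 0.0225]
14.4 [ 0.4968 -0.0168  0.009 ] [ 3.1414 -0.     -1.5504] rack [-102.7292   -0.7821] 0.024246683356618674 [ 0.3838 -0.2184 -0.7798] [ 0.3622  0.3293 -0.6353 -0.     -0.6064  1.229 ]
```

View pics/top7.png

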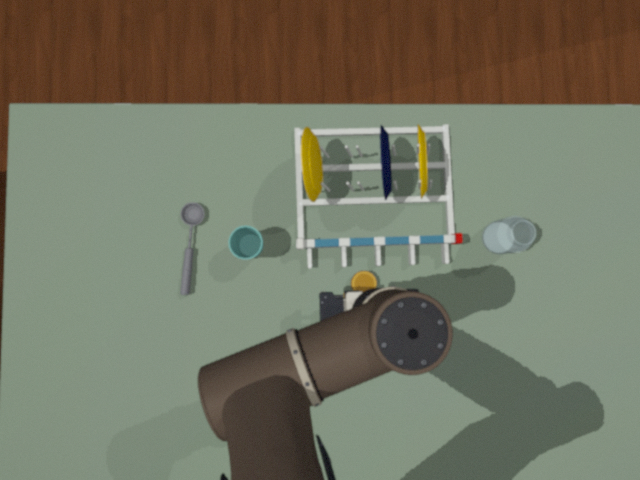

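Emit:
step_arm(targets=[[[-0.0008,-0.005,0],[0,0,0],-0.45],[[0,-0.005,0],[0,0,0],-0.45],[[0,-0.004,0],[0,0,0],-0.45],[[0,-0.004,0],[0,0,0],-0.45],[[0,-0.004,0],[0,0,0],-0.45],[[0,-0.004,0],[0,0,0],-0.45],[[0,-0.002,0],[0,0,0],-0.45],[[0,0,0],[0,0,0],-0.45]])

```text
t: 15.2
eef_pos: [0.5254, -0.0148, 0.009]
ee_rot: [-3.141, 0.0, -1.55]
force: [-0.7, 0.7, 0.3]
width: 0.0241
```

```bash
python3 look.py 8;python3 -c "
import cv2;p=cv2.imread('pics/top8.png')[210:330,290:450];cv2.imwrite('pics/top8c.png',cv2.resize(p,None,fx=4.5,fy=4.5,interpolation=2))"
```

```text
top lid [361.1 270. ] 184 [570.6 -14.1] 24.1 rack [-28.9206   0.4591] zrange [0.0191 0.023 ]
15.3 [ 0.525  -0.0149  0.009 ] [ 3.1415  0.     -1.55  ] rack [-74.54     0.6204] 0.024135295009319355 [ 0.4464 -0.1859  0.1165] [ 0.3455  0.3648 -0.5729 -0.0001 -0.6332  1.2461]
```

View pics/top8c.png

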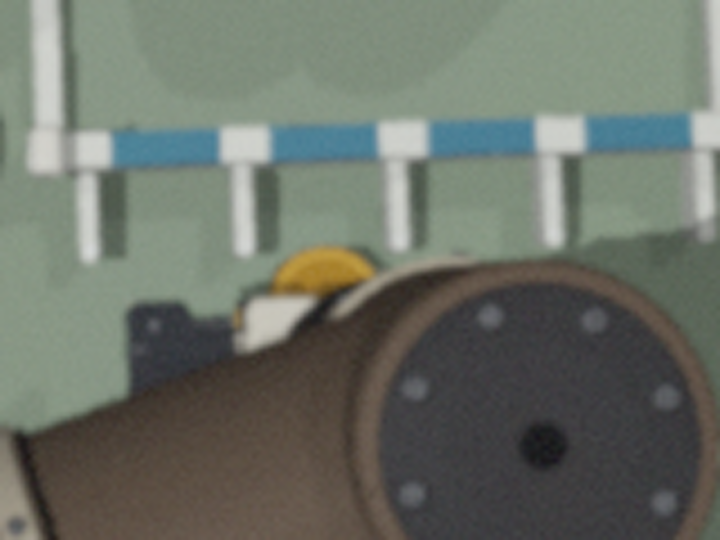

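The lid is centred at the mouth of gap b: crop x is about 325, between fins at 245 and 398. I'll push on.

Emit:
step_arm(targets=[[[0,-0.004,0],[0,0,0],-0.45],[[0,-0.004,0],[0,0,0],-0.45],[[0,-0.004,0],[0,0,0],-0.45],[[0,-0.004,0],[0,0,0],-0.45],[[0,-0.004,0],[0,0,0],-0.45],[[0,-0.004,0],[0,0,0],-0.45],[[0,-0.004,0],[0,0,0],-0.45],[[0,0,0],[0,0,0],-0.45]])

```text
t: 16.1
eef_pos: [0.5537, -0.0142, 0.009]
ee_rot: [-3.141, 0.0, -1.55]
force: [0.3, 0.4, 0.6]
width: 0.0241
```

```bash
python3 look.py 9;python3 -c "
import cv2;p=cv2.imread('pics/top9.png')[210:330,290:450];cv2.imwrite('pics/top9c.png',cv2.resize(p,None,fx=4.5,fy=4.5,interpolation=2))"
```

```text
top lid [425.9 149.6] 15 [ 828.6 -163. ] 2.4 rack [ 225.9211 -153.8761] zrange [0.0104 0.1452]
top lid [358.  256.1] 114 [606.2  -7. ] 18.4 rack [6.8262 6.7384] zrange [0.0192 0.3566]
16.2 [ 0.5531 -0.0143  0.009 ] [-3.1416  0.     -1.5501] rack [-46.4179   0.5923] 0.024048038225784534 [-0.3758 -0.5012 -0.9803] [ 0.3282  0.4    -0.5096 -0.     -0.6612  1.2633]
```

View pics/top9c.png

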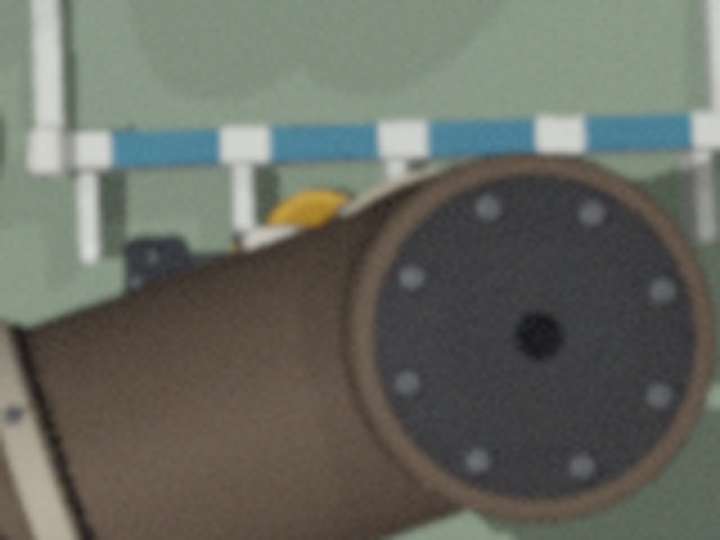

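Emit:
step_arm(targets=[[[0,-0.002,0],[0,0,0],-0.45],[[0,-0.002,0],[0,0,0],-0.45],[[0,-0.001,0],[0,0,0],-0.45],[[0,-0.001,0],[0,0,0],-0.45],[[0,0,0],[0,0,0],-0.45],[[0,0,0],[0,0,0],-0.45],[[0,0,0],[0,0,0],-0.45],[[0,0,0],[0,0,0],-0.45]])

```text
t: 17.0
eef_pos: [0.559, -0.0141, 0.0091]
ee_rot: [-3.141, 0.0, -1.55]
force: [0.4, -0.1, -0.6]
width: 0.0238
```

Emit:
step_arm(targets=[[[0,-0.001,0],[0,0,0],-0.45],[[0,0,0],[0,0,0],-0.45],[[0,-0.001,0],[0,0,0],-0.45],[[0,0,0],[0,0,0],-0.45],[[0,0,0],[0,0,0],-0.45],[[0,0,0],[0,0,0],-0.45],[[0,0,0],[0,0,0],-0.45],[[0,0,0],[0,0,0],-0.45]])

```text
t: 17.8
eef_pos: [0.561, -0.0141, 0.0091]
ee_rot: [-3.142, 0.0, -1.55]
force: [0.2, -0.6, -0.2]
width: 0.0237
```

Emit:
step_arm(targets=[[[0,-0.001,0],[0,0,0],-0.45],[[0,0,0],[0,0,0],-0.45],[[0,0,0],[0,0,0],-0.45],[[0,0,0],[0,0,0],-0.45],[[0,0,0],[0,0,0],-0.45],[[0,0,0],[0,0,0],-0.45],[[0,0,0],[0,0,0],-0.45],[[0,0,0],[0,0,0],-0.45]])

```text
t: 18.6
eef_pos: [0.562, -0.0141, 0.0091]
ee_rot: [-3.142, -0.0, -1.55]
force: [-0.2, -0.1, -0.1]
width: 0.0242
```

```bash
python3 look.py 10;python3 -c "
import cv2;p=cv2.imread('pics/top10.png')[210:330,290:450];cv2.imwrite('pics/top10c.png',cv2.resize(p,None,fx=4.5,fy=4.5,interpolation=2))"
```

```text
top lid [357.  251.8] 85 [614.7  -4.7] 15.5 rack [15.3927  8.8552] zrange [0.0196 0.3971]
18.7 [ 0.562  -0.0141  0.0091] [ 3.1416 -0.     -1.55  ] rack [-37.4786   0.6024] 0.02400722631044144 [ 0.468  -0.3816 -0.2771] [ 0.3231  0.411  -0.4892  0.     -0.6707  1.2685]
```

View pics/top10c.png

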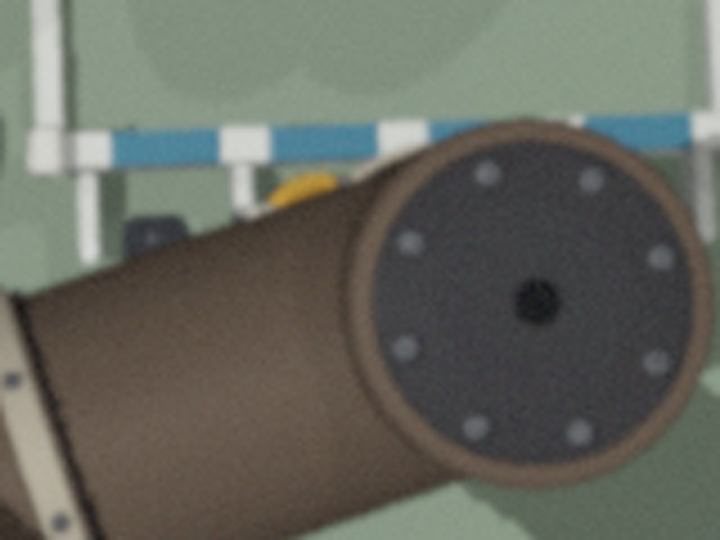

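```bash
python3 - <<'E'
from look import *
E
python3 - <<'E'
from h import *
H=np.array([.5995,-.0139]);ex=np.array([.9998,.0211]);ey=np.array([-.0211,.9998])
def rk(w): w=np.array(w[:2])-H; return np.array([w@ex,w@ey])*1000
print(rk(ray("top",290+305/4.5,210+173/4.5,.02)), rk(ray("top",290+305/4.5,210+159/4.5,.045)))
E
```

```text
[22.91670051  5.8967764 ] [27.96745997  8.73257403]Traceback (most recent call last):
  File "<stdin>", line 1, in <module>
  File "look.py", line 9, in <module>
    cv2.imwrite(f"pics/{n}{sys.argv[1]}.png",p[:,:,::-1])
                           ~~~~~~~~^^^
IndexError: list index out of range
```

Emit:
step_arm(targets=[[[0,-0.001,0],[0,0,0],-0.45],[[0,0,0],[0,0,0],-0.45],[[0,-0.001,0],[0,0,0],-0.45],[[0,0,0],[0,0,0],-0.45],[[0,-0.0005,0],[0,0,0],-0.45],[[0,0,0],[0,0,0],-0.45],[[0,0,0],[0,0,0],-0.45],[[0,0,0],[0,0,0],-0.45]])

```text
t: 19.55
eef_pos: [0.5645, -0.014, 0.0091]
ee_rot: [-3.142, 0.0, -1.55]
force: [0.3, -0.2, -0.2]
width: 0.0237
```

Emit:
step_arm(targets=[[[0,-0.0005,0],[0,0,0],-0.45],[[0,0,0],[0,0,0],-0.45],[[0,-0.0005,0],[0,0,0],-0.45],[[0,0,0],[0,0,0],-0.45],[[0,0,0],[0,0,0],-0.45],[[0,0,0],[0,0,0],-0.45],[[0,0,0],[0,0,0],-0.45],[[0,0,0],[0,0,0],-0.45]])

```text
t: 20.35
eef_pos: [0.5655, -0.014, 0.0091]
ee_rot: [-3.142, 0.0, -1.55]
force: [0.3, -0.4, -0.0]
width: 0.0245
```

Emit:
step_arm(targets=[[[0,-0.0005,0],[0,0,0],-0.45],[[0,0,0],[0,0,0],-0.45],[[0,-0.0005,0],[0,0,0],-0.45],[[0,0,0],[0,0,0],-0.45],[[0,0,0],[0,0,0],-0.45],[[0,0,0],[0,0,0],-0.45],[[0,0,0],[0,0,0],-0.45],[[0,0,0],[0,0,0],-0.45]])

```text
t: 21.15
eef_pos: [0.5666, -0.014, 0.0091]
ee_rot: [-3.142, 0.0, -1.55]
force: [-0.6, -0.7, -0.3]
width: 0.0244
```

Emit:
step_arm(targets=[[[0,-0.0005,0],[0,0,0],-0.45],[[0,0,0],[0,0,0],-0.45],[[0,0,0],[0,0,0],-0.45],[[0,0,0],[0,0,0],-0.45],[[0,0,0],[0,0,0],-0.45],[[0,0,0],[0,0,0],-0.45],[[0,0,0],[0,0,0],-0.45],[[0,0,0],[0,0,0],-0.45]])

```text
t: 21.95
eef_pos: [0.567, -0.014, 0.0091]
ee_rot: [3.142, -0.0, -1.55]
force: [0.2, -0.2, -1.0]
width: 0.0242
```

Emit:
step_arm(targets=[[[0,-0.0005,0],[0,0,0],-0.45],[[0,0,0],[0,0,0],-0.45],[[0,0,0],[0,0,0],-0.45],[[0,0,0],[0,0,0],-0.45],[[0,0,0],[0,0,0],-0.45],[[0,0,0],[0,0,0],-0.45],[[0,0,0],[0,0,0],-0.45],[[0,0,0],[0,0,0],-0.45]])

```text
t: 22.75
eef_pos: [0.5673, -0.014, 0.009]
ee_rot: [3.141, -0.0, -1.55]
force: [-3.4, 0.6, 1.1]
width: 0.0238
```

Emit:
step_arm(targets=[[[0,-0.0005,0],[0,0,0],-0.45],[[0,0,0],[0,0,0],-0.45],[[0,0,0],[0,0,0],-0.45],[[0,0,0],[0,0,0],-0.45],[[0,0,0],[0,0,0],-0.45],[[0,0,0],[0,0,0],-0.45],[[0,0,0],[0,0,0],-0.45],[[0,0,0],[0,0,0],-0.45]])

```text
t: 23.55
eef_pos: [0.5674, -0.0141, 0.0089]
ee_rot: [3.141, -0.0, -1.55]
force: [-5.2, 1.4, 1.8]
width: 0.0241
```

```bash
python3 look.py 11;python3 -c "
import cv2
for n in('top','side'):
  p=cv2.imread(f'pics/{n}11.png')[210:330,290:450];cv2.imwrite(f'pics/{n}11c.png',cv2.resize(p,None,fx=4.5,fy=4.5,interpolation=2))"
```

```text
top lid [356.6 248.6] 49 [621.   -4.5] 12.7 rack [21.6761  8.9689] zrange [0.0215 0.3988]
23.65 [ 0.5674 -0.0141  0.0089] [ 3.1405 -0.0002 -1.5502] rack [-32.092    0.4952] 0.023869280443442147 [-6.2846 -0.5276  1.637 ] [ 0.3198  0.4184 -0.476  -0.0003 -0.6775  1.2718]
```

View pics/top11c.png

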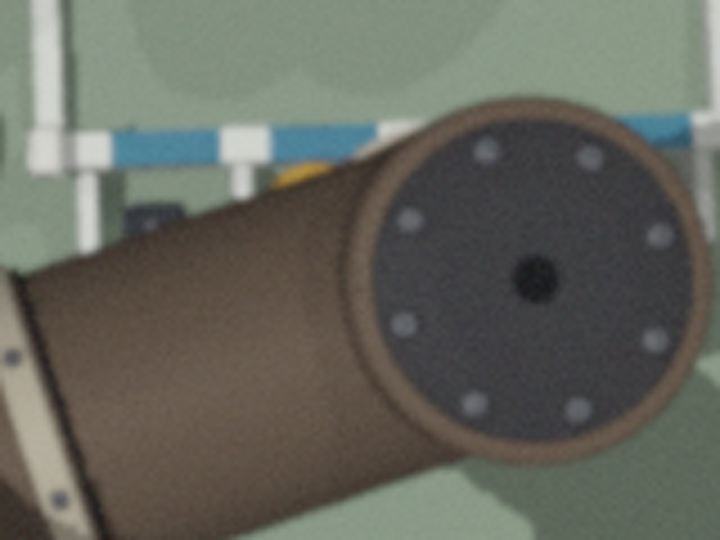

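View pics/side11c.png

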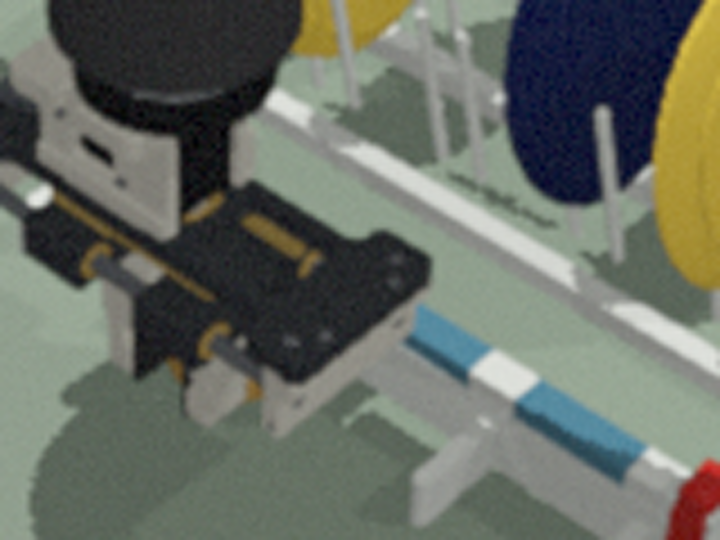

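The force rises to about 6 N at the expected distance, so the lid is against the rail. I'll retreat straight back, then up.

Emit:
step_arm(targets=[[[0,0.003,0],[0,0,0],-0.45],[[0,0.005,0],[0,0,0],-0.45],[[0,0.01,0],[0,0,0],-0.45],[[0,0.02,0],[0,0,0],-0.45],[[0,0.03,0],[0,0,0],-0.45],[[0,0.03,0],[0,0,0],-0.45],[[0,0,-0.03],[0,0,0],-0.45],[[0,0,-0.03],[0,0,0],-0.45]])

```text
t: 24.45
eef_pos: [0.4682, -0.0163, 0.0694]
ee_rot: [3.14, -0.001, -1.549]
force: [1.6, 0.6, -0.1]
width: 0.0239
```

Emit:
step_arm(targets=[[[0,0,-0.04],[0,0,0],-0.45],[[0,0,-0.04],[0,0,0],-0.45],[[-0.04,0,-0.03],[0,0,0],-0.45],[[-0.04,0,0],[0,0,0],-0.45],[[-0.04,0,0],[0,0,0],-0.45],[[-0.04,0,0],[0,0,0],-0.45],[[-0.04,0,0],[0,0,0],-0.45],[[0,0,0],[0,0,0],-0.45]])

```text
t: 25.25
eef_pos: [0.4659, 0.1877, 0.1793]
ee_rot: [-3.14, 0.001, -1.546]
force: [-1.0, -0.7, -0.6]
width: 0.0243
```

```bash
python3 look.py 12
```

```text
side lid [340.5 285.1] 617 [600.3 -12.8] 29.3 rack [0.8433 1.0758] zrange [0.0195 0.0219]
top lid [425.7 147.2] 12 [0. 0.] 0.0 rack [-599.0868   26.5467] zrange [0.016 0.144]
top lid [360.2 258.3] 529 [600.8 -11.9] 27.3 rack [1.3549 1.9785] zrange [0.0194 0.0225]
25.35 [0.4653 0.1847 0.1789] [-3.1415  0.0002 -1.548 ] rack [-129.9884  201.3757] 0.024416390059055843 [-0.2275  0.0045  0.0716] [ 0.771   0.1093 -0.4345 -0.0001 -1.0268  0.8227]
```

View pics/top12.png

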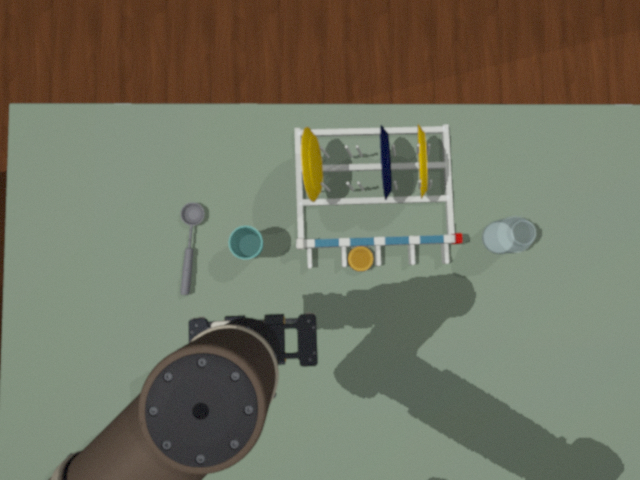

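View pics/side12.png

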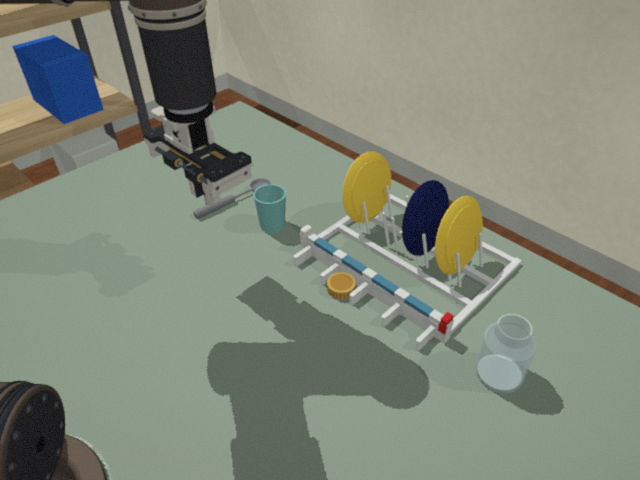

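The lid sits flat at the rail in gap b (top px 360,258), third from the red clip. Both views put it within 2 mm of home. The jar, beaker and spoon look the same as in the first pictures, and the arm is clear of everything.

```bash
python3 -c "
from station import ticket; print(ticket.job_done())"
```

```text
the job is handed in; nothing more can be done
None
```

The brass lid is in the third gap from the red clip, lying flat against the rail, and the job is handed in at about 25 s.

- **Counting:** The red clip is at the -y end, so the gaps count d, c, b. With the shut fingertips I touched pads d, c and b in that order, at about 9, 8 and 8 N.
- **Pushing:** I pushed the lid along the worktop with two slightly open fingers, first diagonally and then straight into gap b. The force rose to about 6 N when it met the rail, and I then backed off.
- **Last checks:** Both cameras put the lid within about 2 mm of gap b's home point, with its top at about 20 mm, so it is not tipped. That small offset is within the calibration error. The jar, beaker and spoon looked unmoved in the pictures, though I did not re-measure them. The arm was clear of everything.
- **Disagreement:** My estimate of where the lid would reach the rail, taken partway through the push with the arm hiding part of the lid, was about 6 mm too early. I finished in 0.5 mm steps by force instead.

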